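Pack two square bottles into the corner of a spotting tray

ROBOT

A 6-joint arm with a two-finger parallel gripper is mounted at the origin on the work surface. World frame = base frame: x ahead of the robot, y to its left, z up, the work surface at z = 0. Lengths are in m, angles in rad, forces in N, time in s.
With the tool pointing down it reaches from about 0.4 to 0.925 m from the base axis. Payload 12.5 kg.
Tool frame: the origin (TCP) lies midway between the tips of the shut fingers; the grasp point (between the pads) lies 19 mm behind it; y points along the fingers, x is the direction in which the jaws open and shut, and the axes are right-handed (so a half turn about y gives the same grasp; the last joint's range is limited). The gripper opens to 95 mm and grips with 3 to 60 N. Pads are 20 mm wide; open, the fingers measure 119 mm over their backs; the gripper's body (75 mm by 180 mm) begins 59 mm behind the grasp point.
Start: joints at [1.203, 0.491, 1.559, -0, 1.092, -0.106], TCP at [0.162, 0.604, 0.215] pointing down, gripper open.
Joint ranges: [-3.1, 3.1], [-0.84, 2.19], [0.05, 2.79], [-1.13, 4.28], [0.06, 2.93], [-2.69, 2.69]. Speed limits (rad/s): [2.22, 2.22, 2.79, 3.14, 3.14, 3.14].

INTERFACE

Orientations are given as a rotation vector (axis times angle).
In Python, from cell import manip, capture gives the robot as it stands.
- The arm moves only by the shell command python3 -m jog 'ROWS' [OPENING] [FORCE]. ROWS is JSON, a list of rows, each a list of 6 numbers: the shift along the tool's x, y, z in cm, then the turn, a rotation vector about the tool's x, y, z in rad. In form: [[dx, dy, dz, rx, ry, rz], ...]. A call has 1 to 12 rows; each row is the pose to reach, as a shift and turn from the pose measured when the call began, along the tool's axes at that moment; what a row does not reach only later rows make up. A row lasts 1/8 s, in which the tool goes at most 62.5 mm and 10.7 degrees, less where a joint would pass 70% of its speed; a pose out of reach is approached as far as the arm can. A call with a gripper value outside its range is refused whole. OPENING is the closure, from 0 (fully open) to 1 (shut), set as the call begins (- or left out, the last holds). The fingers move at their own pace and stop on an object; FORCE is the grip in N (left out, the last holds). Time passes only in rows, so rows that repeat a pose let the fingers close. It gives the time, the measured TCP pose, the force and the opening at its end, in the units of the state.
- manip.observe(): the state, without advancing time (a new reading comes with each control period).
- capture(name): name is "side" or "top" or "wrist"; returns a dict with "image" (384x512x3 uint8, red, green, blue), "intrinsics" (3x3 intrinsics, pixels), "rvec" (rotation vector, rad) and "tvec" (3), from world to camera coordinates, as OpenCV has them. Camera axes: x right, y down, z forward; pixel columns grow to the right and rows downward; lengths in m; the calibration is good to about 2 mm. The wrist camera is an equidistant fisheye: a pixel r from the principal point sees the ray r / f radians off the axis. A picture is of the moment at which its call begins. There is no depth.
- manip.hand_in(): hands the job in, once; it reports no verdict.
The state is a dict: "time": time; "joint_positions": joint angles; "joint_vel": joint speeds; "effort": joint torques, N m; "ee_pos": TCP position; "orientation": TCP orientation; "wrist_force": force on the tool from outside, world axes, zero at the start; "moment": the same for the moment, N m; "grip_width": finger opening in m.
Only numpy, scipy, OpenCV 4.12 (cv2) and the standard library are available. Lean on these libraries where they do the work, as an engineer would, in place of code of your own. Each camera call takes 0.05 s, during which the arm holds its last target.

TASK

Stow the two square bottles in the black-floored tray. First stand the bigger one in the corner where the tray's two raised edges meet, push it fully home against both edges and let go of it; then pack the smaller one beside it, pushed up snug against the bigger bottle and against the long raised edge. Leave both upright and flush with no gaps, and do not disturb the other things on the table.

Things in the scene. Friction and masses are not known exactly. Their poses are not given: they have to be found in the camera images.
- big_bottle_mid (a point): bigger of the two square white bottles: flat-sided body 66 x 66 mm, 72 mm high, round grey cap 34 mm across on top, 88 mm high in all, about 340 g; upright at the start. The point is the centre of the body, 36 mm over its underside; x and y are square to the side faces, z up. The four sides are alike.
- small_bottle_mid (a point): smaller of the two square white bottles: flat-sided body 48 x 48 mm, 64 mm high, round grey cap 28 mm across on top, 78 mm high in all, about 180 g; upright at the start. The point is the centre of the body, 32 mm over its underside; x and y are square to the side faces, z up. The four sides are alike.
- tray_corner (a point): inner corner of the fixed tray (black floor, metal edges), on its floor (3 mm thick), where the two raised edges meet. Floor: 130 mm along -x, 210 mm along -y, other two sides open. Long edge along y at x = 0 (side far from the robot), short edge along x at y = 0; both 6 mm thick, rising 17 mm above this point. Bigger bottle goes at x -33, y -33, smaller at x -24, y -90 mm.
- brush: bystander, leave alone: scrub brush lying flat on the robot's side of the tray, 217 mm long along its own x: wooden head 105 x 42 mm, 34 mm high, from x = -22 to +82 mm of its origin, and a round handle 16 mm thick out to x = -118 mm; origin at table level
- jar_left: bystander, leave alone: low round white jar, 60 mm across, 60 mm high; origin under its centre
- glass_bottle: bystander, leave alone: clear glass bottle with a narrow neck, 64 mm across, 145 mm high; origin under its centre
- tin: bystander, leave alone: low round grey tin, 64 mm across, 45 mm high; origin under its centre
- block_brush: bystander, leave alone: small block brush, 90 x 40 x 31 mm, lying flat; origin under its centre
Things that resemble listed ones, but are neither listed nor needed, are in the scene too. What is shaped like the part that bears big_bottle_mid but pink is not meant.

How it is judged:
By the outcome, as a careful person would: the job done as asked, in the order asked, and still so for the second after the job is handed in, with the robot touching nothing.
It also fails if it takes over 64 s, if anything falls off the work surface, if the arm or the gripper's body presses on something with over 40 N, if the wrist force passes 120 N, or if a joint passes its speed limit or range.

## Working session

There is one attempt and no reset: what is moved stays moved. The work goes in short steps, Python scripts to look and compute and a shell command to move; the robot and the scene stay as the last step left them, time stands still between calls to the robot, and variables do not carry over. Pictures are saved under pics/ and viewed, and the job is handed in when it is done.

```bash
ls; mkdir -p pics
python3 - <<'E'
from cell import manip, capture
import cv2,numpy as np
s=manip.observe();print(s)
for n in ["side","top","wrist"]:
    c=capture(n);cv2.imwrite(f"pics/a_{n}.png",c["image"][:,:,::-1]);print(n,c["intrinsics"].tolist(),c["rvec"],c["tvec"])
E
```

```text
pics
{'time': 0.0, 'joint_positions': array([ 1.20340440e+00,  4.91545730e-01,  1.55945179e+00, -7.10768652e-06,
        1.09166143e+00, -1.05629083e-01]), 'joint_vel': array([ 1.23557461e-03, -3.62743797e-04, -1.60016320e-03,  6.20033938e-04,
       -6.64378459e-04,  1.39268063e-05]), 'effort': array([ 8.06492535e-04, -6.12665176e+01, -2.58185184e+01,  6.93386444e-02,
        4.82526398e-02, -1.16856295e-04]), 'ee_pos': array([0.16165216, 0.60348955, 0.21406953]), 'orientation': array([-1.32230138, -1.01356521,  1.01507537]), 'wrist_force': array([-0.49163585, -0.14355642, -0.91464938]), 'moment': array([-0.01912454, -0.01120423, -0.00115574]), 'grip_width': 0.0951433826487596}
side [[473.3251886193032, 0.0, 258.09150839125334], [0.0, 473.3251886193032, 187.01014888410893], [0.0, 0.0, 1.0]] [ 2.30241316 -0.25455467  0.12232599] [-0.54978962  0.12079271  1.44983843]
top [[361.2915965688351, 0.0, 254.9942995792926], [0.0, 361.2915965688351, 195.76284828900864], [0.0, 0.0, 1.0]] [ 2.15946905 -2.1022307   0.18513231] [-0.04996805  0.58615245  1.04582876]
wrist [[297.3186396354542, 0.0, 256.7631924404322], [0.0, 297.3186396354542, 188.35980374322088], [0.0, 0.0, 1.0]] [-2.31824214 -1.78064103 -0.2339746 ] [-0.62521272 -0.02921783  0.39008266]
```

View pics/a_side.png

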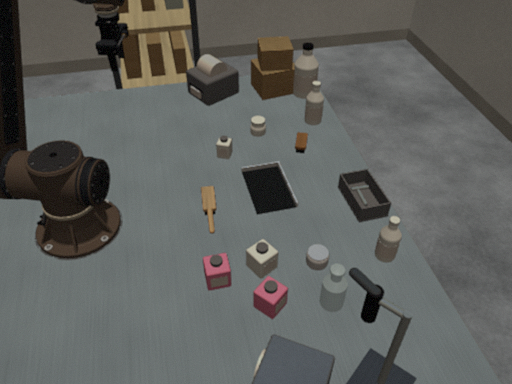

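View pics/a_top.png

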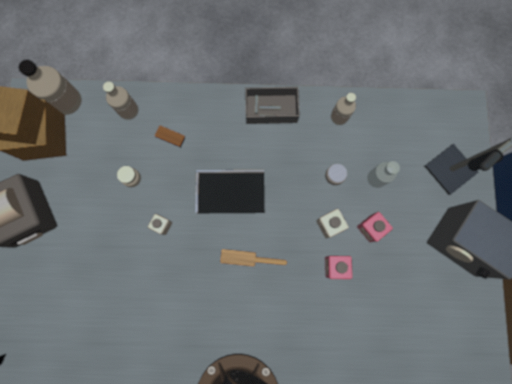

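View pics/a_wrist.png

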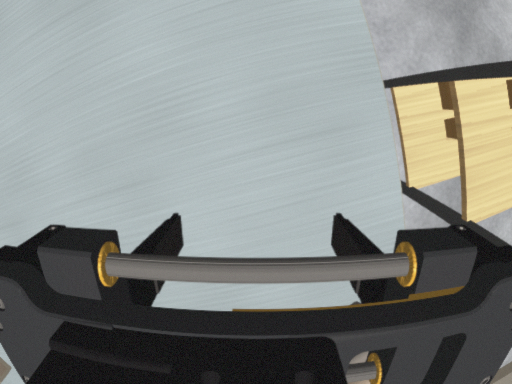

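The side view shows the robot at left. In the top view the white bottle candidates are big (333,223) and small (159,224). Look-alikes are the pink boxes (376,227) and (340,267) and the round jar (128,176). The tray is at (231,192), the brush at (250,260). I'll check the choice in close crops.

```bash
cat > h.py <<'E'
import numpy as np,cv2
from cell import manip,capture
from scipy.spatial.transform import Rotation as R
def ray(c,uv):
    K=c["intrinsics"];Rm=cv2.Rodrigues(np.array(c["rvec"],float))[0];t=np.array(c["tvec"],float)
    d=np.linalg.inv(K)@np.array([uv[0],uv[1],1.]);return -Rm.T@t,Rm.T@d
def onplane(c,uv,z):
    o,d=ray(c,uv);return o+d*(z-o[2])/d[2]
def proj(c,p):
    return cv2.projectPoints(np.array(p,float).reshape(-1,3),np.array(c["rvec"],float),np.array(c["tvec"],float),c["intrinsics"],None)[0].reshape(-1,2)
E
python3 - <<'E'
from h import *
a=cv2.imread("pics/a_top.png");b=cv2.imread("pics/a_side.png")
def crop(i,x,y,w,h,s):return cv2.resize(i[y:y+h,x:x+w],(w*s,h*s),interpolation=cv2.INTER_CUBIC)
A=crop(a,310,195,100,75,4);B=crop(a,140,205,50,37,8)[:296,:400];C=crop(a,185,160,100,70,4);D=crop(b,235,150,70,70,4)
B=cv2.resize(B,(400,300));C=cv2.resize(C,(400,300));D=cv2.resize(D,(400,300))
cv2.imwrite("pics/crop1.png",np.vstack([np.hstack([A,B]),np.hstack([C,D])]))
E
```

```text
(no output)
```

View pics/crop1.png

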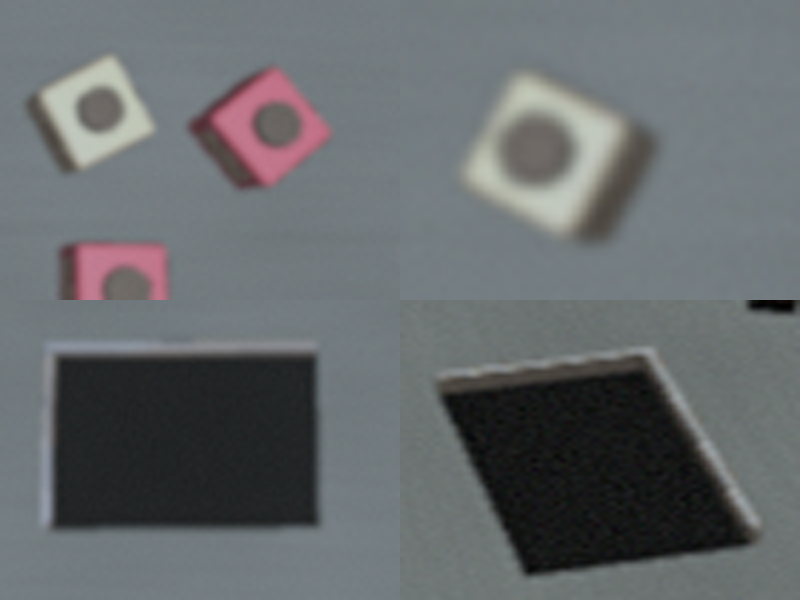

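The crop shows the white, unlabelled big bottle at (333,223) with a grey cap, distinct from the pink ones. The small white bottle is at (159,224). The tray's edges are on the far (top) and left (+y) sides, so the corner is at about (197,172). Next I measure.

```bash
cat > meas.py <<'E'
from h import *
def rects(c,name,box,z,lo=(0,0,140),hi=(60,70,255)):
    im=c["image"];x,y,w,h=box
    S=8;sub=cv2.resize(im[y:y+h,x:x+w],(w*S,h*S),interpolation=cv2.INTER_CUBIC)
    return sub,S
def white(c,box,z,thr=150):
    sub,S=rects(c,"",box,z)
    hsv=cv2.cvtColor(sub,cv2.COLOR_RGB2HSV)
    r,b=sub[:,:,0].astype(int),sub[:,:,2].astype(int)
    m=((sub.min(2)>thr)).astype(np.uint8)
    cs=cv2.findContours(m,cv2.RETR_EXTERNAL,cv2.CHAIN_APPROX_NONE)[0]
    k=max(cs,key=cv2.contourArea);rect=cv2.minAreaRect(k)
    pts=(cv2.boxPoints(rect)+.5)/S-.5+np.array(box[:2])
    P=np.array([onplane(c,p,z) for p in pts])
    e=np.diff(np.vstack([P,P[:1]]),axis=0)
    return pts,P.mean(0),np.linalg.norm(e,axis=1),np.degrees(np.arctan2(e[:,1],e[:,0]))
E
python3 - <<'E'
from meas import *
np.set_printoptions(precision=4,suppress=True)
c=capture("top");print("cam",ray(c,(0,0))[0])
im=c["image"];print(im[213,325],im[223,326],im[224,150],im[230,155],im[220,310],im[192,230])
for box,z in(((312,200,40,45),.072),((142,207,34,34),.064)):
  for t in(140,155):
    for q in white(c,box,z,t):print(q.tolist() if q.ndim<2 else q.round(2).tolist())
# tray
sub=im[160:225,185:280];m=(sub.max(2)<70).astype(np.uint8)
S=8;big=cv2.resize(sub,None,fx=S,fy=S,interpolation=cv2.INTER_CUBIC);m=(big.max(2)<75).astype(np.uint8)
k=max(cv2.findContours(m,0,1)[0],key=cv2.contourArea)
# fit lines per side
q=k[:,0].astype(float);q=(q+.5)/S-.5+[185,160]
q=cv2.approxPolyDP(k,20,True)[:,0];q=(q+.5)/S-.5+[185,160]
P=np.array([onplane(c,p,.003) for p in q]);print(q);print(P);print(np.linalg.norm(np.diff(np.vstack([P,P[:1]]),axis=0),axis=1))
c=capture("side");print("cam",ray(c,(0,0))[0])
E
```

```text
cam [ 0.3984 -0.0365  1.1313]
[115 122 125] [191 198 187] [182 187 172] [179 182 169] [115 124 128] [33 35 36]
[[319.19, 217.56], [338.55, 207.27], [349.13, 227.2], [329.77, 237.49]]
[0.5106540168955271, -0.26904410208741114, 0.07200000000000006]
[0.0658511758722693, 0.06563681357426249, 0.06522399909215615, 0.06529162087121124]
[-60.76731616244056, -152.51786114265937, 118.94360040816368, 28.024167031025687]
[[319.75, 217.87], [338.25, 208.0], [348.32, 226.88], [329.82, 236.75]]
[0.5106400145561335, -0.26867686637146826, 0.07200000000000006]
[0.06295407530501358, 0.06222418061116362, 0.062385970495194544, 0.061910434746970514]
[-60.68344036497734, -152.4072094619248, 119.04167960590742, 28.11065132513018]
[[146.42, 226.62], [154.33, 212.28], [167.96, 219.8], [160.05, 234.14]]
[0.4948740950852613, 0.25273093403094143, 0.06400000000000006]
[0.04766296042672383, 0.04709810742236132, 0.04748781413371653, 0.04676974519703336]
[-25.01155211652078, -116.89936706062979, 154.5987041271636, 63.30339074685914]
[[147.35, 226.35], [154.85, 213.02], [167.44, 220.11], [159.95, 233.43]]
[0.49482805450218614, 0.2521016006960136, 0.06400000000000006]
[0.04449910056074417, 0.04372037341923564, 0.04434528321090293, 0.04343691539373889]
[-25.52006722307544, -117.34883322061341, 154.11957100130127, 62.843373561435435]
[[263.0625 172.9375]
 [199.1875 173.0625]
 [198.1875 212.5625]
 [263.4375 211.8125]]
[[ 0.6706 -0.058   0.003 ]
 [ 0.6646  0.1466  0.003 ]
 [ 0.5372  0.143   0.003 ]
 [ 0.5451 -0.062   0.003 ]]
[0.2047 0.1274 0.2051 0.1255]
cam [ 0.3095 -1.082   1.0735]
```

```bash
cat > go.py <<'E'
from h import *
import sys
def plan(p,yaw,s=None):
    """rows numbers to reach TCP p, tool y down, tool x at yaw deg (mod 180 nearest)"""
    s=s or manip.observe();R0=R.from_rotvec(s["orientation"]).as_matrix()
    best=None
    for y in (yaw,yaw+180):
        a=np.radians(y);X=np.array([np.cos(a),np.sin(a),0]);Y=np.array([0,0,-1.]);Z=np.cross(X,Y)
        rv=R.from_matrix(R0.T@np.column_stack([X,Y,Z])).as_rotvec()
        if best is None or np.linalg.norm(rv)<np.linalg.norm(best):best=rv
    d=R0.T@(np.array(p)-s["ee_pos"])*100
    return np.r_[d,best].round(3).tolist()
def st():
    s=manip.observe();R0=R.from_rotvec(s["orientation"]).as_matrix()
    print("t",s["time"],"p",s["ee_pos"].round(4),"xyaw",np.degrees(np.arctan2(R0[1,0],R0[0,0])).round(2),"ydn",R0[:,1].round(3),"z",R0[:,2].round(3),"F",s["wrist_force"].round(1),"w",round(s["grip_width"],4),"j",s["joint_positions"].round(2))
E
python3 - <<'E'
from go import *
st()
print(plan((.5107,-.269,.15),28.4));print(plan((.5107,-.269,.15),-61.6))
E
```

```text
t 0.25 p [0.1617 0.6036 0.2144] xyaw 75.0 ydn [-0. -0. -1.] z [-0.966  0.259  0.   ] F [-0.2  0.3  1.2] w 0.095 j [ 1.2   0.49  1.56 -0.    1.09 -0.11]
[-75.257, 6.47, -56.294, 0.0, 0.813, -0.0]
[-75.257, 6.47, -56.294, -0.0, -0.757, -0.0]
```

Run:
```python
from go import *
print(plan((.5,.28,.25),50))
```

```text
[-22.508, -3.552, -41.053, 0.0, 0.436, -0.0]
```

```bash
python3 -m jog '[[-22.5,-3.5,-41,0,0.436,0],[-22.5,-3.5,-41,0,0.436,0],[-22.5,-3.5,-41,0,0.436,0],[-22.5,-3.5,-41,0,0.436,0],[-22.5,-3.5,-41,0,0.436,0],[-22.5,-3.5,-41,0,0.436,0],[-22.5,-3.5,-41,0,0.436,0],[-22.5,-3.5,-41,0,0.436,0]]' 0 20
python3 - <<'E'
from go import *
st();print(plan((.5107,-.269,.17),28.4))
E
```

```text
time: 1.25
ee_pos: [0.5014, 0.2779, 0.2496]
orientation: [-1.462, -0.68, 0.68]
wrist_force: [-0.6, 0.5, -1.1]
grip_width: 0.0953
t 1.25 p [0.5014 0.2779 0.2496] xyaw 49.89 ydn [ 0. -0. -1.] z [-0.765  0.644 -0.   ] F [-0.6  0.5 -1.1] w 0.0953 j [ 0.39  0.38  1.64 -0.    1.12 -0.48]
[-41.226, 7.986, -35.944, 0.001, 0.375, -0.0]
```

```bash
python3 -m jog '[[-41.2,8,-35.9,0,0.375,0],[-41.2,8,-35.9,0,0.375,0],[-41.2,8,-35.9,0,0.375,0],[-41.2,8,-35.9,0,0.375,0],[-41.2,8,-35.9,0,0.375,0],[-41.2,8,-35.9,0,0.375,0],[-41.2,8,-35.9,0,0.375,0],[-41.2,8,-35.9,0,0.375,0],[-41.2,8,-35.9,0,0.375,0],[-41.2,8,-35.9,0,0.375,0],[-41.2,8,-35.9,0,0.375,0]]'
python3 - <<'E'
from go import *
st();print(plan((.5107,-.269,.034),28.4))
for n in("wrist","side"):
    c=capture(n);cv2.imwrite(f"pics/b_{n}.png",c["image"][:,:,::-1])
E
```

```text
time: 2.62
ee_pos: [0.5103, -0.2682, 0.1697]
orientation: [-1.536, -0.388, 0.388]
wrist_force: [-0.3, 0.2, -0.8]
grip_width: 0.0948
t 2.625 p [ 0.5103 -0.2682  0.1697] xyaw 28.37 ydn [-0.  0. -1.] z [-0.475  0.88   0.   ] F [-0.3  0.2 -0.8] w 0.0948 j [-0.6   0.47  1.73 -0.    0.94 -1.09]
[0.002, 13.568, -0.096, -0.0, -0.0, -0.0]
```

View pics/b_wrist.png

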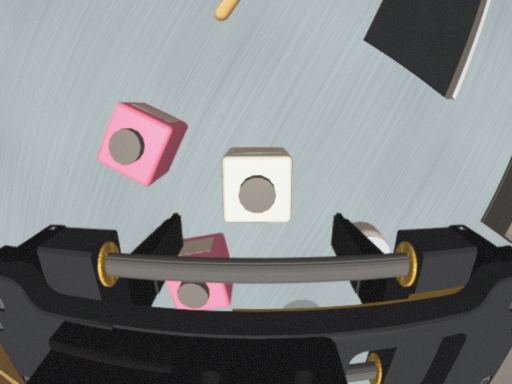

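View pics/b_side.png

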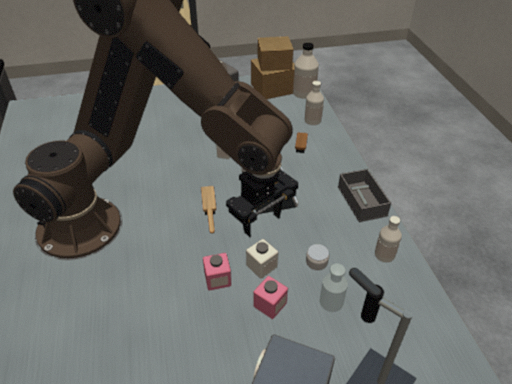

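The wrist view shows the white bottle (257,188) centred between the jaws and square to them; pink ones at (140,143) and (200,280). Checking depth along the other axis using the fisheye model.

```bash
cat >> h.py <<'E'
def wray(c,uv):
    K=c["intrinsics"];Rm=cv2.Rodrigues(np.array(c["rvec"],float))[0];t=np.array(c["tvec"],float)
    v=np.array([(uv[0]-K[0,2])/K[0,0],(uv[1]-K[1,2])/K[1,1]]);th=np.linalg.norm(v)
    d=np.r_[v/th*np.sin(th),np.cos(th)] if th>1e-9 else np.array([0,0,1.]);return -Rm.T@t,Rm.T@d
def wonplane(c,uv,z):
    o,d=wray(c,uv);return o+d*(z-o[2])/d[2]
E
python3 - <<'E'
from go import *
c=capture("wrist");print(wray(c,(0,0))[0])
im=c["image"];m=(im.min(2)>190).astype(np.uint8);m[:,:200]=0;m[:140]=0;m[230:]=0;m[:,310:]=0
k=max(cv2.findContours(m,0,1)[0],key=cv2.contourArea);b=cv2.boxPoints(cv2.minAreaRect(k));print(b)
P=np.array([wonplane(c,p,.072) for p in b]);print(P.round(4),P.mean(0).round(4))
e=np.diff(np.vstack([P,P[:1]]),axis=0);print(np.linalg.norm(e,axis=1),np.degrees(np.arctan2(e[:,1],e[:,0]))%90)
print("tray corner px?")
E
```

```text
[ 0.47548203 -0.20217053  0.33943394]
[[221.88533 157.69298]
 [289.91736 156.45604]
 [291.11334 222.2343 ]
 [223.0813  223.47124]]
[[ 0.4679 -0.2555  0.072 ]
 [ 0.522  -0.2248  0.072 ]
 [ 0.5553 -0.2798  0.072 ]
 [ 0.4979 -0.3125  0.072 ]] [ 0.5108 -0.2682  0.072 ]
[0.06213634 0.06427065 0.0660596  0.064373  ] [29.56370771 31.24845518 29.64870208 27.75336386]
tray corner px?
```

Both views agree on (0.511,-0.268). Descend and grip.

```bash
python3 -m jog '[[0,4,0,0,0,0],[0,8,0,0,0,0],[0,11,0,0,0,0],[0,13.4,0,0,0,0],[0,13.6,0,0,0,0],[0,13.6,0,0,0,0]]' 0 25; python3 -m jog '[[0,0,0,0,0,0],[0,0,0,0,0,0],[0,0,0,0,0,0],[0,0,0,0,0,0],[0,0,0,0,0,0]]' 1 25;  python3 - <<'E'
from go import *
st()
E
```

```text
time: 3.52
ee_pos: [0.5113, -0.2671, 0.0351]
orientation: [-1.537, -0.391, 0.39]
wrist_force: [0.6, 1.6, 0.0]
grip_width: 0.0954
time: 4.15
ee_pos: [0.5112, -0.2672, 0.0354]
orientation: [-1.537, -0.391, 0.39]
wrist_force: [-2.5, 0.6, 5.2]
grip_width: 0.0658
t 4.15 p [ 0.5112 -0.2672  0.0354] xyaw 28.53 ydn [ 0.001 -0.001 -1.   ] z [-0.478  0.879 -0.002] F [-2.5  0.6  5.2] w 0.0658 j [-0.6   0.66  1.84 -0.    0.65 -1.09]
```

```bash
python3 -m jog '[[0,-4,0,0,0,0],[0,-9,0,0,0,0],[0,-10,0,0,0,0]]'
python3 - <<'E'
from go import *
st();print(plan((.605,.085,.135),1.85))
E
```

```text
time: 4.53
ee_pos: [0.5119, -0.2676, 0.1378]
orientation: [-1.54, -0.394, 0.388]
wrist_force: [-0.6, -0.3, -4.6]
grip_width: 0.0655
t 4.525 p [ 0.5119 -0.2676  0.1378] xyaw 28.53 ydn [ 0.005 -0.003 -1.   ] z [-0.478  0.879 -0.005] F [-0.6 -0.3 -4.6] w 0.0655 j [-0.6   0.51  1.76 -0.    0.86 -1.09]
[25.018, 0.203, 26.529, 0.005, 0.466, 0.004]
```

```bash
python3 -m jog '[[25,0.2,26.5,0.004,0.466,0.003],[25,0.2,26.5,0.004,0.466,0.003],[25,0.2,26.5,0.004,0.466,0.003],[25,0.2,26.5,0.004,0.466,0.003],[25,0.2,26.5,0.004,0.466,0.003],[25,0.2,26.5,0.004,0.466,0.003],[25,0.2,26.5,0.004,0.466,0.003],[25,0.2,26.5,0.004,0.466,0.003],[25,0.2,26.5,0.004,0.466,0.003]]'
python3 - <<'E'
from go import *
st();print(plan((.605,.085,.042),1.85))
for n in("wrist","side","top"):
    c=capture(n);cv2.imwrite(f"pics/c_{n}.png",c["image"][:,:,::-1])
E
```

```text
time: 5.65
ee_pos: [0.6046, 0.0834, 0.1344]
orientation: [-1.571, -0.024, 0.024]
wrist_force: [0.4, -0.2, -2.9]
grip_width: 0.0656
t 5.65 p [0.6046 0.0834 0.1344] xyaw 1.75 ydn [-0. -0. -1.] z [-0.031  1.    -0.   ] F [ 0.4 -0.2 -2.9] w 0.0656 j [ 0.03  0.56  1.68 -0.    0.9  -0.  ]
[0.048, 9.243, 0.159, 0.0, -0.002, -0.0]
```

View pics/c_wrist.png

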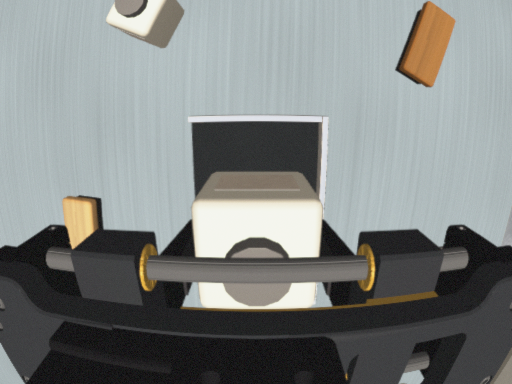

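View pics/c_side.png

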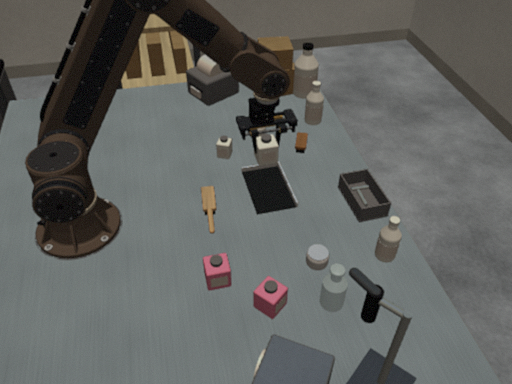

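The wrist view shows the tray corner at (325,120) ahead of the held bottle: short edge along row 119, long edge along column ~324. Measuring these lines.

Run:
```python
from go import *
import cell
c=capture("wrist");im=c["image"];g=im.mean(2)
print(g[108:130,220].astype(int),g[108:130,290].astype(int));print(g[135,310:335].astype(int),g[160,310:335].astype(int))
def edge(line,i0,thr,d): pass
# short wall outer & inner edges of bright top, z=.020
for u in(200,240,300):
    col=g[105:135,u];i=np.where(col>185)[0]+105;print("short",u,i.min(),i.max(),wonplane(c,(u,i.min()-.5),.02).round(4),wonplane(c,(u,i.max()+.5),.02).round(4))
for v in(130,150,175):
    r=g[v,308:340];i=np.where(r>185)[0]+308;print("long",v,i.min(),i.max(),wonplane(c,(i.max()+.5,v),.02).round(4),wonplane(c,(i.min()-.5,v),.02).round(4))
```

```text
[185 184 184 184 183 184 179 182 223 226 228 229 224 177  89  51  47  51
  47  51  48  48] [176 179 179 179 181 178 170 171 219 225 227 227 223 155  68  51  49  48
  51  49  51  49]
[ 50  50  50  52  48  51  51  67  95 103 112 178 223 229 227 226 221 174
 179 179 182 185 183 182 183] [ 50  52  52  49  53  51  54  93 103 108 141 220 227 225 225 220 198 184
 180 184 187 183 184 184 183]
short 200 105 121 [0.548 0.162 0.02 ] [0.5482 0.1455 0.02  ]
short 240 105 120 [0.5863 0.1623 0.02  ] [0.5867 0.147  0.02  ]
short 300 116 120 [0.6437 0.1539 0.02  ] [0.6439 0.1491 0.02  ]
long 130 322 326 [0.6705 0.1414 0.02  ] [0.6655 0.1411 0.02  ]
long 150 321 330 [0.6759 0.122  0.02  ] [0.6657 0.1215 0.02  ]
long 175 320 328 [0.6759 0.0968 0.02  ] [0.6666 0.0964 0.02  ]
```

```bash
python3 -m jog '[[0,4,0,0,0,0],[0,8,0,0,0,0],[0,9.2,0,0,0,0],[0,9.2,0,0,0,0]]'; python3 -m jog '[[0,0.2,0,0,0,0],[0,0.4,0,0,0,0],[0,0.4,0,0,0,0]]';python3 - <<'E'
from go import *
st()
E
```

```text
time: 6.35
ee_pos: [0.6051, 0.0835, 0.0431]
orientation: [-1.571, -0.024, 0.024]
wrist_force: [-0.4, -0.2, -2.8]
grip_width: 0.0659
time: 6.72
ee_pos: [0.6053, 0.0835, 0.0396]
orientation: [-1.571, -0.025, 0.023]
wrist_force: [-0.7, -0.1, -3.0]
grip_width: 0.0658
t 6.725 p [0.6053 0.0835 0.0396] xyaw 1.74 ydn [ 0.001 -0.    -1.   ] z [-0.03  1.   -0.  ] F [-0.7 -0.1 -3. ] w 0.0658 j [ 0.03  0.69  1.74 -0.    0.71 -0.  ]
```

```bash
python3 -m jog '[[0,0.1,0,0,0,0],[0,0.1,0,0,0,0]]';python3 -m jog '[[0,0.1,0,0,0,0],[0,0.1,0,0,0,0]]'
```

```text
time: 6.98
ee_pos: [0.6054, 0.0835, 0.0387]
orientation: [-1.571, -0.025, 0.023]
wrist_force: [0.1, 0.7, -3.7]
grip_width: 0.0657
time: 7.22
ee_pos: [0.6054, 0.0836, 0.0384]
orientation: [-1.571, -0.025, 0.023]
wrist_force: [-2.4, 0.9, 4.4]
grip_width: 0.066
```

```bash
python3 -m jog '[[0.8,0,1,0,0,0],[1.6,0,2,0,0,0],[2.4,0,2.8,0,0,0],[2.4,0,2.8,0,0,0]]';python3 -m jog '[[0,0,0.2,0,0,0],[0,0,0.4,0,0,0],[0,0,0.5,0,0,0]]'
```

```text
time: 7.72
ee_pos: [0.6295, 0.1133, 0.0385]
orientation: [-1.571, -0.027, 0.022]
wrist_force: [0.8, 1.7, 0.3]
grip_width: 0.066
time: 8.1
ee_pos: [0.6295, 0.1164, 0.0388]
orientation: [-1.573, -0.027, 0.022]
wrist_force: [-0.0, -14.4, 4.0]
grip_width: 0.0661
```

```bash
python3 -m jog '[[0.2,0,0.1,0,0,0],[0.4,0,0.1,0,0,0],[0.5,0,0.1,0,0,0]]';python3 -m jog '[[0.1,0,0,0,0,0],[0.2,0,0,0,0,0],[0.2,0,0,0,0,0]]'
```

```text
time: 8.48
ee_pos: [0.6325, 0.1164, 0.0387]
orientation: [-1.574, -0.024, 0.026]
wrist_force: [-8.8, -7.8, 5.8]
grip_width: 0.0658
time: 8.85
ee_pos: [0.6337, 0.1164, 0.0387]
orientation: [-1.574, -0.022, 0.028]
wrist_force: [-5.3, -2.8, 3.8]
grip_width: 0.0659
```

```bash
python3 -m jog '[[0.2,0,0.2,0,0,0],[0.4,0,0.3,0,0,0],[0.4,0,0.3,0,0,0]]';python3 -m jog '[[0.3,0,0.3,0,0,0],[0.3,0,0.3,0,0,0],[0.3,0,0.3,0,0,0]]';python3 - <<'E'
from go import *
st()
for n in("wrist","top"):
    c=capture(n);cv2.imwrite(f"pics/d_{n}.png",c["image"][:,:,::-1])
E
```

```text
time: 9.22
ee_pos: [0.6338, 0.1168, 0.0388]
orientation: [-1.578, -0.016, 0.036]
wrist_force: [-21.1, -19.5, 16.3]
grip_width: 0.0656
time: 9.6
ee_pos: [0.634, 0.117, 0.0392]
orientation: [-1.582, -0.011, 0.042]
wrist_force: [-17.3, -19.6, 14.6]
grip_width: 0.066
t 9.6 p [0.634  0.117  0.0392] xyaw 1.93 ydn [-0.019 -0.012 -1.   ] z [-0.034  0.999 -0.011] F [-17.3 -19.6  14.6] w 0.066 j [ 0.08  0.73  1.64 -0.01  0.79  0.06]
```

View pics/d_wrist.png

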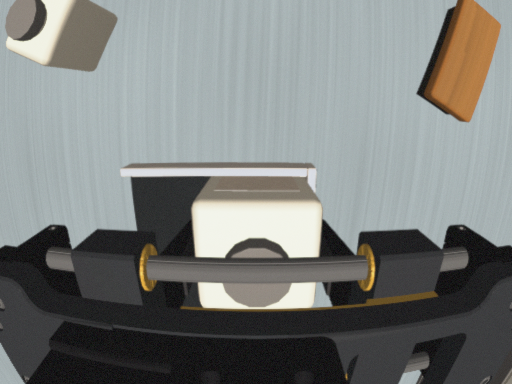

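```bash
python3 - <<'E'
from go import *
print(plan((.634,.117,.0385),1.85))
E
python3 -m jog '[[0,0,0,0,0,0],[0,0,0,0,0,0]]'
```

```text
[0.003, 0.064, 0.0, 0.011, 0.001, -0.02]
time: 9.95
ee_pos: [0.6339, 0.1166, 0.0393]
orientation: [-1.582, -0.011, 0.042]
wrist_force: [-3.1, -5.0, 4.1]
grip_width: 0.066
```

```bash
python3 -m jog '[[0.05,0.05,0.05,0.011,0,-0.02],[0.05,0.05,0.05,0.011,0,-0.02],[0.05,0.05,0.05,0.011,0,-0.02]]'; python3 -m jog '[[0,0,0,0,0,0],[0,0,0,0,0,0],[0,0,0,0,0,0],[0,0,0,0,0,0]]' 0
python3 - <<'E'
from go import *
st()
c=capture("wrist");cv2.imwrite("pics/e_wrist.png",c["image"][:,:,::-1])
E
```

```text
time: 10.32
ee_pos: [0.6335, 0.1166, 0.0385]
orientation: [-1.572, -0.025, 0.028]
wrist_force: [-6.0, -7.0, 4.5]
grip_width: 0.0658
time: 10.82
ee_pos: [0.6337, 0.1167, 0.0386]
orientation: [-1.572, -0.026, 0.028]
wrist_force: [0.1, 0.6, 0.6]
grip_width: 0.0941
t 10.825 p [0.6337 0.1167 0.0386] xyaw 1.96 ydn [-0.002 -0.001 -1.   ] z [-0.034  0.999 -0.001] F [0.1 0.6 0.6] w 0.0941 j [ 0.08  0.72  1.65 -0.    0.77  0.05]
```

View pics/e_wrist.png

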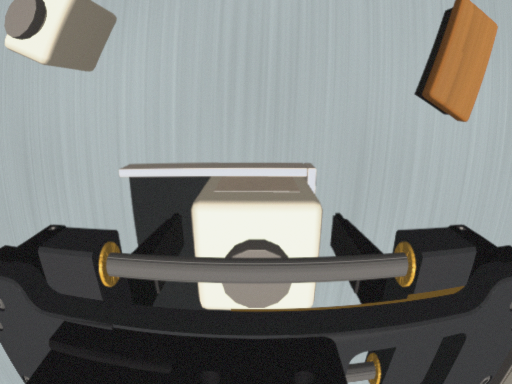

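Bottle released, standing against both edges: its far face meets the white short edge at row ~175, its right face the long edge at column ~318. Lifting and checking from above.

```bash
python3 -m jog '[[0,-5,0,0,0,0],[0,-10,0,0,0,0],[0,-14,0,0,0,0],[0,-14,0,0,0,0]]'
python3 - <<'E'
from go import *
st();print(plan((.4949,.2525,.178),-26.4))
E
```

```text
time: 11.38
ee_pos: [0.6351, 0.1171, 0.1819]
orientation: [-1.572, -0.03, 0.024]
wrist_force: [-0.2, 0.4, -1.0]
grip_width: 0.095
t 11.375 p [0.6351 0.1171 0.1819] xyaw 1.96 ydn [ 0.004 -0.001 -1.   ] z [-0.034  0.999 -0.001] F [-0.2  0.4 -1. ] w 0.095 j [ 0.08  0.55  1.54 -0.    1.04  0.05]
[-13.549, 0.321, 14.015, -0.0, 0.495, 0.004]
```

```bash
python3 -m jog '[[-13.5,0.3,14,0,0.495,0.004],[-13.5,0.3,14,0,0.495,0.004],[-13.5,0.3,14,0,0.495,0.004],[-13.5,0.3,14,0,0.495,0.004],[-13.5,0.3,14,0,0.495,0.004],[-13.5,0.3,14,0,0.495,0.004]]'
python3 - <<'E'
from go import *
st()
c=capture("wrist");cv2.imwrite("pics/f_wrist.png",c["image"][:,:,::-1])
im=c["image"];m=(im.min(2)>190).astype(np.uint8);m[:,:200]=0;m[:140]=0;m[240:]=0;m[:,310:]=0
k=max(cv2.findContours(m,0,1)[0],key=cv2.contourArea);b=cv2.boxPoints(cv2.minAreaRect(k));print(b)
P=np.array([wonplane(c,p,.064) for p in b]);print(P.round(4),P.mean(0).round(4))
e=np.diff(np.vstack([P,P[:1]]),axis=0);print(np.linalg.norm(e,axis=1),np.degrees(np.arctan2(e[:,1],e[:,0]))%90)
t=capture("top");cv2.imwrite("pics/f_top.png",t["image"][:,:,::-1])
im=t["image"][150:225,180:290,::-1];cv2.imwrite("pics/f_crop.png",cv2.resize(im,None,fx=7,fy=7,interpolation=cv2.INTER_CUBIC))
E
```

```text
time: 12.12
ee_pos: [0.4962, 0.2516, 0.1777]
orientation: [-1.541, 0.362, -0.362]
wrist_force: [-0.3, 0.4, -0.6]
grip_width: 0.095
t 12.125 p [0.4962 0.2516 0.1777] xyaw -26.42 ydn [-0. -0. -1.] z [ 0.445  0.896 -0.   ] F [-0.3  0.4 -0.6] w 0.095 j [ 0.35  0.44  1.77 -0.    0.93  0.81]
[[231.43314 163.1274 ]
 [277.01785 161.49937]
 [278.60257 205.87135]
 [233.01785 207.49937]]
[[0.4837 0.283  0.064 ]
 [0.5239 0.2648 0.064 ]
 [0.506  0.2233 0.064 ]
 [0.4641 0.2421 0.064 ]] [0.4944 0.2533 0.064 ]
[0.0441534  0.04520942 0.04591671 0.04531478] [65.67817829 66.6288098  65.8032818  64.39706694]
```

View pics/f_wrist.png

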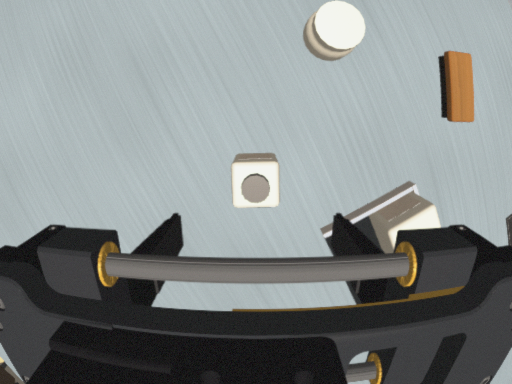

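View pics/f_crop.png

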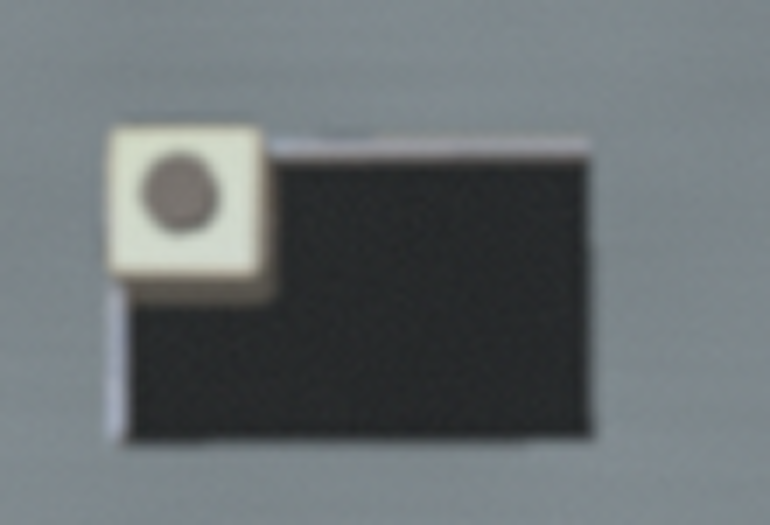

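The wrist view shows the small bottle (256,185) centred and square; the top crop shows the big bottle seated in the tray corner. Grip the small one.

```bash
python3 -m jog '[[-0.2,5,0.05,0,0,0],[-0.2,10,0.05,0,0,0],[-0.2,13,0.05,0,0,0],[-0.2,14.9,0.05,0,0,0],[-0.2,14.9,0.05,0,0,0],[-0.2,14.9,0.05,0,0,0]]' 0 20; python3 -m jog '[[0,0,0,0,0,0],[0,0,0,0,0,0],[0,0,0,0,0,0],[0,0,0,0,0,0],[0,0,0,0,0,0],[0,0,0,0,0,0]]' 1 20;  python3 -m jog '[[0,-4,0,0,0,0],[0,-9,0,0,0,0],[0,-10,0,0,0,0]]'
python3 - <<'E'
from go import *
st();print(plan((.58,.0,.135),1.85)); print(plan((.6,.02,.135),1.85))
E
```

```text
time: 12.98
ee_pos: [0.4952, 0.2526, 0.0294]
orientation: [-1.54, 0.362, -0.363]
wrist_force: [0.2, 0.7, 0.8]
grip_width: 0.095
time: 13.72
ee_pos: [0.4952, 0.2526, 0.0294]
orientation: [-1.54, 0.362, -0.363]
wrist_force: [-0.4, -0.0, 0.5]
grip_width: 0.0479
time: 14.1
ee_pos: [0.4961, 0.253, 0.1321]
orientation: [-1.538, 0.359, -0.366]
wrist_force: [0.6, 0.4, -2.4]
grip_width: 0.0482
t 14.1 p [0.4961 0.253  0.1321] xyaw -26.5 ydn [ 0.005  0.002 -1.   ] z [0.446 0.895 0.003] F [ 0.6  0.4 -2.4] w 0.0482 j [ 0.35  0.49  1.82 -0.    0.82  0.82]
[18.798, -0.294, -18.893, -0.003, -0.495, 0.004]
[19.696, -0.281, -16.211, -0.003, -0.495, 0.004]
```

Run:
```python
from go import *
print(plan((.618,.028,.145),1.85))
```

```text
[20.953, -1.272, -14.689, -0.003, -0.495, 0.004]
```

```bash
python3 -m jog '[[5,-1.3,-14.7,0,-0.2,0],[5,-1.3,-14.7,0,-0.3,0],[20.9,-1.3,-14.7,0,-0.495,0.004],[20.9,-1.3,-14.7,0,-0.495,0.004],[20.9,-1.3,-14.7,0,-0.495,0.004],[20.9,-1.3,-14.7,0,-0.495,0.004],[20.9,-1.3,-14.7,0,-0.495,0.004],[20.9,-1.3,-14.7,0,-0.495,0.004],[20.9,-1.3,-14.7,0,-0.495,0.004]]'
python3 - <<'E'
from go import *
st();print(plan((.618,.028,.035),1.85))
c=capture("wrist");cv2.imwrite("pics/g_wrist.png",c["image"][:,:,::-1])
E
```

```text
time: 15.22
ee_pos: [0.617, 0.0289, 0.1454]
orientation: [-1.568, -0.027, 0.026]
wrist_force: [0.8, 0.4, -2.8]
grip_width: 0.0485
t 15.225 p [0.617  0.0289 0.1454] xyaw 1.93 ydn [ 0.001  0.002 -1.   ] z [-0.034  0.999  0.002] F [ 0.8  0.4 -2.8] w 0.0485 j [-0.06  0.55  1.65  0.    0.94 -0.1 ]
[0.089, 11.039, -0.116, -0.002, 0.001, 0.001]
```

View pics/g_wrist.png

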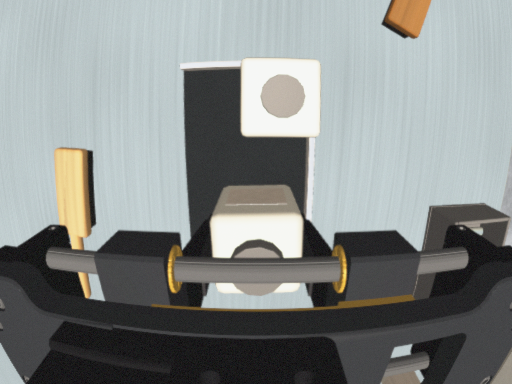

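The small bottle is held square over the tray, the big one seated at (281,97) with a clear gap. Lower it.

```bash
python3 -m jog '[[0,5,0,0,0,0],[0,9,0,0,0,0],[0,10.9,0,0,0,0],[0,11,0,0,0,0]]'; python3 -m jog '[[0,0.2,0,0,0,0],[0,0.3,0,0,0,0],[0,0.3,0,0,0,0]]';python3 - <<'E'
from go import *
st()
E
```

```text
time: 15.78
ee_pos: [0.6169, 0.0292, 0.0349]
orientation: [-1.568, -0.026, 0.027]
wrist_force: [-0.3, -0.3, -1.6]
grip_width: 0.0479
time: 16.15
ee_pos: [0.6173, 0.0292, 0.0327]
orientation: [-1.568, -0.027, 0.026]
wrist_force: [-0.7, 0.2, -2.5]
grip_width: 0.0479
t 16.15 p [0.6173 0.0292 0.0327] xyaw 1.93 ydn [ 0.001  0.002 -1.   ] z [-0.034  0.999  0.002] F [-0.7  0.2 -2.5] w 0.0479 j [-0.06  0.7   1.73  0.    0.71 -0.1 ]
```

```bash
python3 -m jog '[[0,0.1,0,0,0,0],[0,0.1,0,0,0,0]]'; python3 -m jog '[[1,0,1,0,0,0],[2,0,2,0,0,0],[2.3,0,2.3,0,0,0],[2.3,0,2.3,0,0,0]]'
```

```text
time: 16.4
ee_pos: [0.6173, 0.0293, 0.0324]
orientation: [-1.568, -0.027, 0.026]
wrist_force: [-2.4, 0.6, 4.9]
grip_width: 0.0482
time: 16.9
ee_pos: [0.6399, 0.0535, 0.0325]
orientation: [-1.568, -0.028, 0.026]
wrist_force: [0.3, 0.5, 1.6]
grip_width: 0.0483
```

```bash
python3 -m jog '[[0.2,0,0,0,0,0],[0.4,0,0,0,0,0],[0.5,0,0,0,0,0]]'
```

```text
time: 17.27
ee_pos: [0.6443, 0.0535, 0.0325]
orientation: [-1.568, -0.027, 0.027]
wrist_force: [-6.5, 0.2, 5.4]
grip_width: 0.0482
```

```bash
python3 -m jog '[[0.1,0,0.2,0,0,0],[0.1,0,0.4,0,0,0],[0.1,0,0.5,0,0,0]]';  python3 -m jog '[[0.1,0,0.2,0,0,0],[0.1,0,0.2,0,0,0]]'
```

```text
time: 17.65
ee_pos: [0.6445, 0.0577, 0.0325]
orientation: [-1.569, -0.025, 0.028]
wrist_force: [-5.1, -5.7, 3.1]
grip_width: 0.0477
time: 17.9
ee_pos: [0.6445, 0.0587, 0.0325]
orientation: [-1.57, -0.023, 0.029]
wrist_force: [-6.3, -6.6, 4.0]
grip_width: 0.0482
```

```bash
python3 -m jog '[[0.2,0,0.2,0,0,0],[0.3,0,0.3,0,0,0],[0.3,0,0.3,0,0,0]]';  python3 -m jog '[[0.2,0,0.3,0,0,0],[0.2,0,0.3,0,0,0]]'
python3 - <<'E'
from go import *
st();print(plan(manip.observe()["ee_pos"],1.85))
E
```

```text
time: 18.27
ee_pos: [0.6447, 0.0589, 0.0326]
orientation: [-1.573, -0.018, 0.035]
wrist_force: [-16.2, -18.6, 12.0]
grip_width: 0.0475
time: 18.52
ee_pos: [0.6447, 0.059, 0.0328]
orientation: [-1.576, -0.015, 0.039]
wrist_force: [-11.8, -20.1, 9.3]
grip_width: 0.0478
t 18.525 p [0.6447 0.059  0.0328] xyaw 1.96 ydn [-0.015 -0.006 -1.   ] z [-0.034  0.999 -0.005] F [-11.8 -20.1   9.3] w 0.0478 j [-0.01  0.74  1.64 -0.01  0.78 -0.04]
[0.0, 0.0, 0.0, 0.005, 0.002, -0.016]
```

```bash
python3 -m jog '[[0.05,0.03,0.05,0.005,0,-0.016],[0.05,0.03,0.05,0.005,0,-0.016],[0.05,0.03,0.05,0.005,0,-0.016]]'; python3 -m jog '[[0,0,0,0,0,0],[0,0,0,0,0,0],[0,0,0,0,0,0],[0,0,0,0,0,0]]' 0;python3 -m jog '[[0,-4,0,0,0,0],[0,-10,0,0,0,0],[0,-16,0,0,0,0],[0,-17,0,0,0,0],[0,-17,0,0,0,0]]'
python3 - <<'E'
from go import *
st()
for n in("wrist","top","side"):
    c=capture(n);cv2.imwrite(f"pics/h_{n}.png",c["image"][:,:,::-1])
E
```

```text
time: 18.9
ee_pos: [0.6445, 0.0586, 0.0325]
orientation: [-1.572, -0.026, 0.028]
wrist_force: [-6.5, -6.6, 4.6]
grip_width: 0.0481
time: 19.4
ee_pos: [0.6446, 0.0587, 0.0324]
orientation: [-1.572, -0.026, 0.028]
wrist_force: [-0.0, 0.5, 0.4]
grip_width: 0.0825
time: 20.02
ee_pos: [0.6448, 0.059, 0.2026]
orientation: [-1.572, -0.027, 0.027]
wrist_force: [0.4, 1.2, 0.8]
grip_width: 0.0949
t 20.025 p [0.6448 0.059  0.2026] xyaw 1.97 ydn [-0.    -0.001 -1.   ] z [-0.034  0.999 -0.001] F [0.4 1.2 0.8] w 0.0949 j [-0.01  0.53  1.51 -0.    1.09 -0.04]
```

View pics/h_wrist.png

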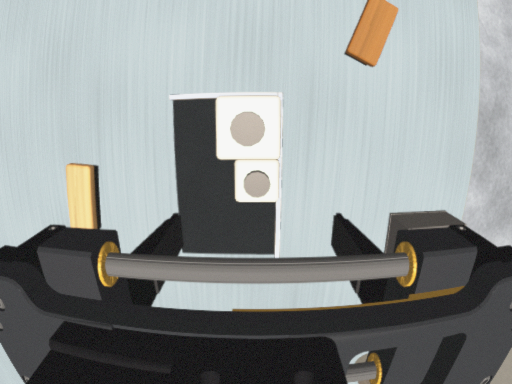

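Both bottles are upright in the tray, the big one at (248,127) and the small one at (257,181), touching at row ~159. I'll check for gaps in enlarged crops.

Run:
```python
import cv2,numpy as np
a=cv2.imread("pics/h_wrist.png")[85:215,165:295];b=cv2.imread("pics/h_side.png")[125:225,235:315]
cv2.imwrite("pics/h_crop.png",np.hstack([cv2.resize(a,(400,400),interpolation=2),cv2.resize(b,(400,400),interpolation=2)]))
```

```text
(no output)
```

View pics/h_crop.png

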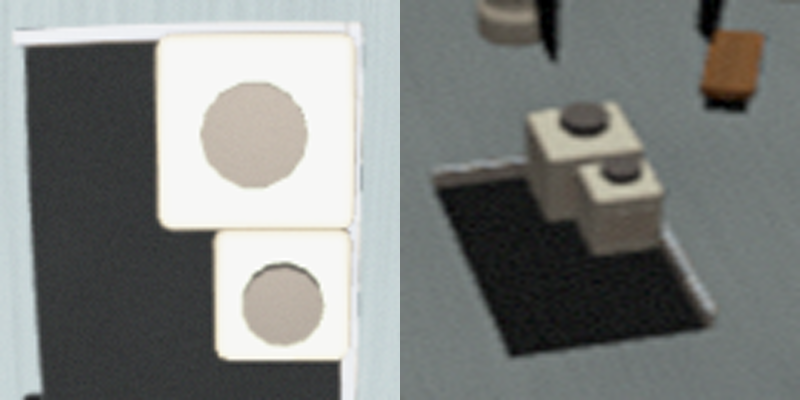

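View pics/h_top.png

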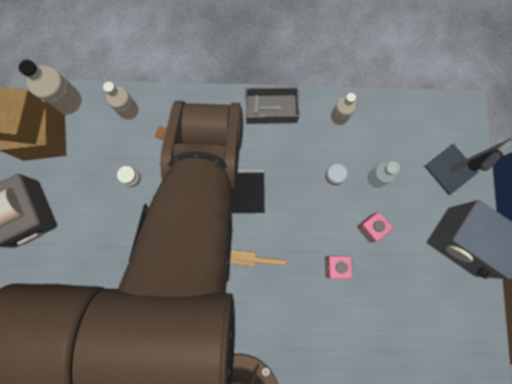

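Flush by eye in both crops (no gap at the seams, wall rim continuous). Grip release can leave sub-millimetre play, so I'll seat them with light closed-finger nudges, first +y on the small bottle's open face.

```bash
python3 -m jog '[[0,0,-5.9,0,0,0],[0,0,-5.9,0,0,0],[0,6,-5.9,0,0,0],[0,12,-5.9,0,0,0],[0,16.5,-5.9,0,0,0],[0,17,-5.9,0,0,0],[0,17,-5.9,0,0,0]]' 1 20; python3 -m jog '[[0,0,1,0,0,0],[0,0,1.5,0,0,0],[0,0,1.8,0,0,0],[0,0,1.8,0,0,0]]'
```

```text
time: 21.05
ee_pos: [0.6459, 0.0001, 0.0312]
orientation: [-1.572, -0.024, 0.03]
wrist_force: [1.3, -0.5, 1.2]
grip_width: 0.0305
time: 21.55
ee_pos: [0.6454, 0.0184, 0.0316]
orientation: [-1.572, -0.025, 0.03]
wrist_force: [-0.5, 0.1, 0.2]
grip_width: 0.0002
```

```bash
python3 -m jog '[[0,0,0.2,0,0,0],[0,0,0.4,0,0,0],[0,0,0.6,0,0,0],[0,0,0.6,0,0,0]]'; python3 -m jog '[[0,0,0.2,0,0,0],[0,0,0.3,0,0,0]]'
```

```text
time: 22.05
ee_pos: [0.6453, 0.0219, 0.032]
orientation: [-1.574, -0.025, 0.03]
wrist_force: [-1.7, -16.4, 3.6]
grip_width: 0.0005
time: 22.3
ee_pos: [0.6454, 0.022, 0.0323]
orientation: [-1.578, -0.025, 0.03]
wrist_force: [-2.1, -24.6, 4.2]
grip_width: 0.0008
```

```bash
python3 -m jog '[[0,0,-1,0,0,0],[0,0,-2,0,0,0],[0,0,-2,0,0,0]]'
python3 - <<'E'
from go import *
st();print(plan((.588,.002,.033),1.9));print(plan((.588,.055,.033),1.9))
E
```

```text
time: 22.68
ee_pos: [0.6461, 0.0014, 0.0323]
orientation: [-1.577, -0.024, 0.029]
wrist_force: [-0.6, -0.4, -0.1]
grip_width: 0.0006
t 22.675 p [0.6461 0.0014 0.0323] xyaw 1.96 ydn [-0.003 -0.007 -1.   ] z [-0.034  0.999 -0.007] F [-0.6 -0.4 -0.1] w 0.0006 j [-0.1   0.73  1.65 -0.01  0.76 -0.12]
[-5.805, -0.049, 0.259, 0.007, 0.001, -0.003]
[-5.624, -0.086, 5.555, 0.007, 0.001, -0.003]
```

```bash
python3 -m jog '[[-5.8,0,0,0.007,0,0],[-5.8,0,0,0.007,0,0],[-5.8,0,0,0.007,0,0],[-5.6,0,3,0.007,0,0],[-5.6,0,5.5,0.007,0,0],[-5.6,0,5.5,0.007,0,0]]'; python3 -m jog '[[0.5,0,0,0,0,0],[1,0,0,0,0,0],[1.5,0,0,0,0,0],[1.5,0,0,0,0,0]]'; python3 -m jog '[[0.2,0,0,0,0,0],[0.4,0,0,0,0,0],[0.6,0,0,0,0,0],[0.6,0,0,0,0,0]]'
```

```text
time: 23.42
ee_pos: [0.5893, 0.056, 0.0322]
orientation: [-1.57, -0.027, 0.03]
wrist_force: [0.1, -0.6, 0.3]
grip_width: 0.0008
time: 23.92
ee_pos: [0.6048, 0.0561, 0.0321]
orientation: [-1.57, -0.027, 0.03]
wrist_force: [0.3, 0.3, 0.1]
grip_width: 0.0004
time: 24.42
ee_pos: [0.6107, 0.0563, 0.032]
orientation: [-1.57, -0.026, 0.03]
wrist_force: [-0.8, 0.0, 0.5]
grip_width: 0.0003
```

```bash
python3 -m jog '[[0.2,0,0,0,0,0],[0.4,0,0,0,0,0],[0.4,0,0,0,0,0]]'; python3 -m jog '[[0.2,0,0,0,0,0],[0.3,0,0,0,0,0]]'
```

```text
time: 24.8
ee_pos: [0.6116, 0.0564, 0.0325]
orientation: [-1.571, -0.021, 0.036]
wrist_force: [-18.0, -2.6, 17.1]
grip_width: 0.0006
time: 25.05
ee_pos: [0.6118, 0.0564, 0.0329]
orientation: [-1.571, -0.017, 0.041]
wrist_force: [-18.9, -2.9, 18.3]
grip_width: 0.0009
```

```bash
python3 -m jog '[[-2,0,0,0,0,0],[-4.6,0,0,0,0,-0.02],[-4.6,0,0,0,0,-0.02]]'
python3 - <<'E'
from go import *
st();print(plan((.567,.113,.033),1.9))
E
```

```text
time: 25.42
ee_pos: [0.5646, 0.0548, 0.0338]
orientation: [-1.57, -0.032, 0.026]
wrist_force: [-0.2, 0.3, 0.2]
grip_width: 0.0003
t 25.425 p [0.5646 0.0548 0.0338] xyaw 2.1 ydn [ 0.004  0.    -1.   ] z [-0.037  0.999  0.   ] F [-0.2  0.3  0.2] w 0.0003 j [-0.02  0.65  1.86  0.    0.62 -0.06]
[0.455, 0.087, 5.803, -0.0, 0.003, 0.004]
```

```bash
python3 -m jog '[[0.3,0,3,0,0,0],[0.4,0,5.8,0,0.003,0.004],[0.4,0,5.8,0,0.003,0.004]]'; python3 -m jog '[[0.8,0,0,0,0,0],[1.4,0,0,0,0,0],[1.8,0,0,0,0,0],[2.1,0,0,0,0,0],[2.1,0,0,0,0,0]]'; python3 -m jog '[[0.2,0,0,0,0,0],[0.4,0,0,0,0,0],[0.6,0,0,0,0,0],[0.6,0,0,0,0,0]]'
```

```text
time: 25.8
ee_pos: [0.5673, 0.1144, 0.0339]
orientation: [-1.57, -0.029, 0.027]
wrist_force: [0.1, -0.5, 0.1]
grip_width: 0.0006
time: 26.42
ee_pos: [0.5884, 0.1149, 0.0339]
orientation: [-1.57, -0.028, 0.027]
wrist_force: [-0.4, 0.8, -0.2]
grip_width: 0.0005
time: 26.92
ee_pos: [0.5905, 0.115, 0.0341]
orientation: [-1.571, -0.022, 0.034]
wrist_force: [-20.2, -1.8, 15.3]
grip_width: 0.0005
```

```bash
python3 -m jog '[[0.3,0,0,0,0,0],[0.5,0,0,0,0,0],[0.5,0,0,0,0,0]]'; python3 -m jog '[[0,0,0,0,0,0],[0,0,0,0,0,0]]';  python3 -m jog '[[-2,0,0,0,0,0],[-4,0,0,0,0,-0.01],[-4,-6,0,0,0,-0.01],[-4,-12,0,0,0,-0.01],[-4,-15,0,0,0,-0.01]]'
python3 - <<'E'
from go import *
st();print(plan((.45,.25,.25),1.9))
E
```

```text
time: 27.3
ee_pos: [0.5903, 0.115, 0.0343]
orientation: [-1.571, -0.013, 0.043]
wrist_force: [-26.7, -3.2, 21.8]
grip_width: 0.0005
time: 27.55
ee_pos: [0.5896, 0.115, 0.0345]
orientation: [-1.572, -0.012, 0.045]
wrist_force: [-6.7, -0.6, 4.9]
grip_width: 0.0006
time: 28.18
ee_pos: [0.5539, 0.1139, 0.1886]
orientation: [-1.571, -0.024, 0.033]
wrist_force: [-1.1, -0.9, 0.1]
grip_width: 0.0003
t 28.175 p [0.5539 0.1139 0.1886] xyaw 2.08 ydn [-0.006 -0.001 -1.   ] z [-0.036  0.999 -0.   ] F [-1.1 -0.9  0.1] w 0.0003 j [ 0.09  0.44  1.73 -0.    0.98  0.05]
[-9.924, -6.092, 13.973, 0.0, 0.003, -0.006]
```

Run:
```python
from go import *
print(plan((.655,.005,.2),1.9))
```

```text
[9.699, -1.193, -11.255, 0.0, 0.003, -0.006]
```

```bash
python3 -m jog '[[9.7,-1.2,-11.2,0,0.003,-0.006],[9.7,-1.2,-11.2,0,0.003,-0.006],[9.7,-1.2,-11.2,0,0.003,-0.006],[9.7,-1.2,-11.2,0,0.003,-0.006],[9.7,-1.2,-11.2,0,0.003,-0.006]]'
python3 - <<'E'
from go import *
st()
c=capture("wrist");im=c["image"];cv2.imwrite("pics/i_wrist.png",im[:,:,::-1])
print(wray(c,(0,0))[0])
cv2.imwrite("pics/i_crop.png",cv2.resize(im[70:230,180:340,::-1],(600,600),interpolation=2))
E
```

```text
time: 28.8
ee_pos: [0.6545, 0.0062, 0.1998]
orientation: [-1.571, -0.026, 0.026]
wrist_force: [0.6, -0.5, -0.8]
grip_width: 0.0005
t 28.8 p [0.6545 0.0062 0.1998] xyaw 1.93 ydn [-0. -0. -1.] z [-0.034  0.999 -0.   ] F [ 0.6 -0.5 -0.8] w 0.0005 j [-0.09  0.55  1.5  -0.    1.1  -0.12]
[0.6518898  0.08020645 0.36911935]
```

View pics/i_wrist.png

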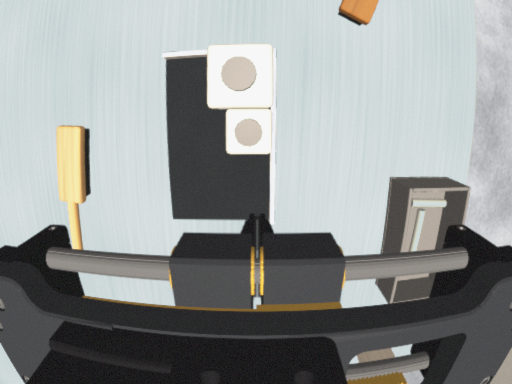

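View pics/i_crop.png

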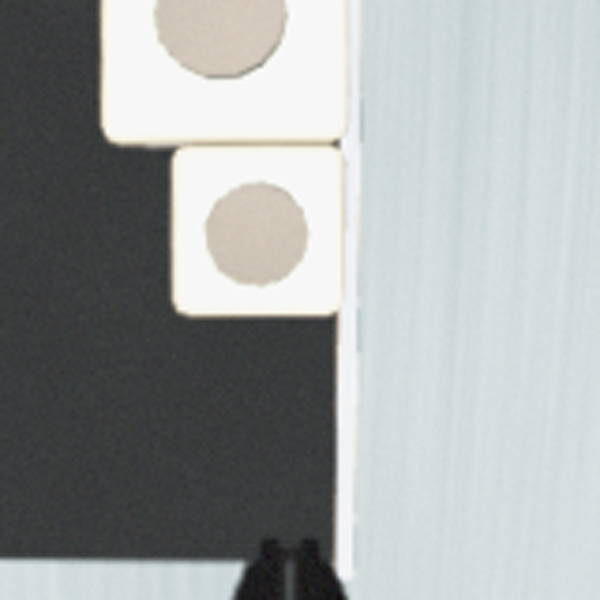

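Run:
```python
from go import *
c=capture("wrist");im=c["image"];g=im.astype(int)
def rect(y0,y1,z):
    m=np.zeros(im.shape[:2],np.uint8)
    b=((g.min(2)>200)&(g[:,:,0]-g[:,:,2]>-3)).astype(np.uint8);m[y0:y1,195:276]=b[y0:y1,195:276]
    k=max(cv2.findContours(m,0,1)[0],key=cv2.contourArea);r=cv2.minAreaRect(k);p=cv2.boxPoints(r)
    P=np.array([wonplane(c,q,z) for q in p]);e=np.diff(np.vstack([P,P[:1]]),axis=0)
    print(p.round(1).tolist(),P.mean(0).round(4),np.linalg.norm(e,axis=1).round(4),((np.degrees(np.arctan2(e[:,1],e[:,0]))+45)%90-45).round(1))
    return P.mean(0)
A=rect(40,107,.075);B=rect(110,156,.067)
a=np.radians(1.85);d=(B-A)[:2];print("tray-frame diff mm",1000*(d[0]*np.cos(a)+d[1]*np.sin(a)),1000*(-d[0]*np.sin(a)+d[1]*np.cos(a)))
for v in(165,180,200):
    r=g[v,255:285].mean(1);print(v,r.astype(int))
    w=np.where(r>200)[0];
```

```text
[[195.0, 44.0], [275.0, 44.0], [275.0, 106.0], [195.0, 106.0]] [0.6286 0.1156 0.075 ] [0.0789 0.0625 0.0791 0.0634] [0.6 2.  1.2 1.9]
[[226.0, 110.0], [272.0, 110.0], [272.0, 153.0], [226.0, 153.0]] [0.6443 0.0581 0.067 ] [0.0464 0.0441 0.0473 0.0442] [1.7 2.4 1.9 1.2]
tray-frame diff mm 13.88917596414594 -57.93305859625426
165 [ 60  58  60  59  57  59  57  60  59  59  57  57  59  61 117 227 241 241
 242 240 211 210 220 220 219 219 216 217 215 216]
180 [ 61  59  61  62  59  61  60  59  59  66  61  58  61  63 127 234 242 242
 242 236 222 220 221 218 218 216 216 216 216 217]
200 [ 63  61  59  62  56  61  57  62  60  61  61  62  62  61 126 230 242 243
 243 225 219 220 216 216 215 214 218 217 215 217]
```

Run:
```python
from go import *
c=capture("wrist");g=c["image"].astype(int)
def cap(x0,x1,y0,y1,z):
    m=np.zeros(g.shape[:2],np.uint8);s=g[y0:y1,x0:x1];m[y0:y1,x0:x1]=((s.max(2)<222)&(s.max(2)>110))
    k=max(cv2.findContours(m,0,1)[0],key=cv2.contourArea);(p,r)=cv2.minEnclosingCircle(k)
    P=wonplane(c,p,z);print(p,r,P.round(4));return P
A=cap(214,266,50,98,.091);B=cap(231,267,115,150,.081)
for deg in(1.4,1.85,2.2):
    a=np.radians(deg);d=(B-A)[:2]*1000;print(deg,d[0]*np.cos(a)+d[1]*np.sin(a),-d[0]*np.sin(a)+d[1]*np.cos(a))
```

```text
(238.49237060546875, 73.90076446533203) 17.584148406982422 [0.6335 0.1139 0.091 ]
(248.3000030517578, 132.3000030517578) 13.80517292022705 [0.6441 0.0585 0.081 ]
1.4 9.2421763296133 -55.67822503917863
1.85 8.804600018010952 -55.74909492847327
2.2 8.46388602035886 -55.80183868167299
```

Caps give an offset of (8.8, −55.7) mm against the expected (9, −57), within measuring error. I'll move the arm aside for one clear last look.

```bash
python3 -m jog '[[0,-5,-5,0,0,0],[-10,-6,-20,0,0.3,0],[-18,-6,-32,0,0.5,0],[-18,-6,-32,0,0.5,0],[-18,-6,-32,0,0.5,0],[-18,-6,-32,0,0.5,0],[-18,-6,-32,0,0.5,0],[-18,-6,-32,0,0.5,0],[-18,-6,-32,0,0.5,0]]'
python3 - <<'E'
from go import *
st()
a=capture("top")["image"][:,:,::-1];b=capture("side")["image"][:,:,::-1]
cv2.imwrite("pics/j_top.png",a)
old=cv2.imread("pics/a_top.png")
cv2.imwrite("pics/j_crop.png",np.hstack([cv2.resize(a[150:230,180:280],(400,320),interpolation=2),cv2.resize(b[130:210,235:315],(320,320),interpolation=2)]))
E
```

```text
time: 30.08
ee_pos: [0.4864, -0.3181, 0.2602]
orientation: [-1.54, 0.363, -0.364]
wrist_force: [-0.0, 1.0, -0.3]
grip_width: 0.0007
t 30.075 p [ 0.4864 -0.3181  0.2602] xyaw -26.59 ydn [ 0. -0. -1.] z [0.448 0.894 0.   ] F [-0.   1.  -0.3] w 0.0007 j [-0.69  0.39  1.61  0.    1.15 -0.23]
```

View pics/j_top.png

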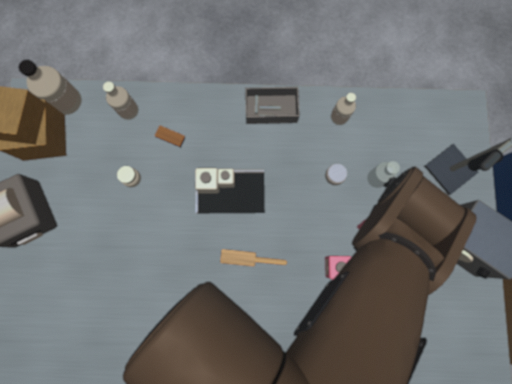

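View pics/j_crop.png

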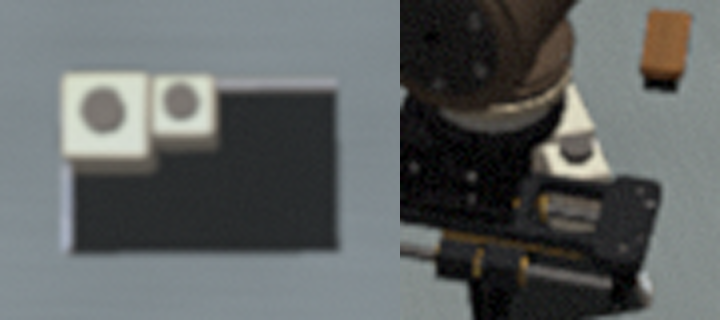

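The top view shows both bottles seated in the corner ((206,178) and (226,177)) with their far faces in line. The brush, jar, tin, block brush and glass bottle are where they started. The arm is clear, so I'm handing in.

```bash
python3 -c "
from cell import manip
print(manip.hand_in())"
```

```text
the job is handed in; nothing more can be done
None
```

Both bottles are stowed in the tray and the job is handed in, with the robot's clock at about 30 s of the 64 s allowed. I stood the big white bottle in the corner first, pushed it against both edges and let go. Then I packed the small one against it and the long edge. I finished with light pushes from the closed fingers: +y on the small bottle, then +x on each; the small bottle's +y push carries through to the big one.

**Passed:**
- **Fit:** in those final pushes, at roughly 19–27 N, the bottles did not move.
- **Upright, no visible gaps:** both stand upright in the last pictures, with no gap I could see.
- **Bystanders:** the brush, jar, tin, block brush and glass bottle look to be where they started in the last top view. I compared by eye, not by measurement.

**Disagreed:**
- **Spacing from the caps:** the bottles' offset read (8.8, −55.7) mm where a flush fit gives (9, −57). I put the 1.3 mm in y down to camera error, since the bottles cannot overlap.
- **Stop points of the +x pushes:** they differed by 21 mm where I expected about 20 mm. I put that 1.2 mm down to the tool tilting under load.
- **Bottle outlines in the wrist picture:** the big bottle's mask ran into the white tray edge, so I dropped that check and used the caps.

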